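Unhook a docked tube rack from its bench holder

TASK

Take the tube rack, together with the hooked base plate it is mounted on, out of its bench holder and set it down gently, flat on the floor of the steel tray. Its front toe is caught under the holder's front lip and its tail under the rear keeper: push it back until you feel the sprung buffer yield, tilt its front end up clear of the lip while the tail is still under the keeper, then draw it out. Do not force or pry the rack against the holder, and leave the beaker, the bottle and the dish where they are.

Things in the scene. Friction and masses are not known exactly. Their poses are not given: they have to be found in the camera images.
- holder: Fixed bench holder. Origin: underside centre; +x to its rear (keeper end), z up. Grey base plate 262 x 100 mm (x -122 to +140 mm), 8 mm thick; the rack's plate lies on it, at z 8 mm. On it is clamped a one-piece dark steel frame: front wall with lip, side bars (inner faces y +-33 mm, tops z 16 mm), rear block with keeper and buffer. Over 20 N between rack and this frame is a fault.
- front (a point): Fixed point on the holder's base plate, x -88 mm, z 8 mm, under the toe tip at the start. The frame is clamped anywhere within 22 mm along the holder's x; its setting c (0 to 22 mm, to +x) is NOT measured. At the start the lip (underside 8 mm, top 12 mm above this point) covers the last 2 mm + c of the toe; the front wall stands 23 mm - c in front of the toe.
- rear (a point): Fixed point on the base plate, x +88 mm, z 8 mm, under the tail tip at the start. The keeper (underside 14 mm, top 19 mm above this point) covers the last 26 mm - c of the tail, which can tilt up to about 0.25 rad under it. The buffer stands 1 mm + c behind the tail tip; it yields 1 mm per 6 N, hard stop at 6 mm. Pressed 1.5 mm or more (push 12 to 15 N, friction included) the toe is clear of the lip.
- carrier: The loose tube rack on its white base plate, one rigid piece of about 0.3 kg. Origin: centre of the plate's underside; +x along it to the tail. Plate 176 x 60 mm: toe (x -88 to -61 mm) and tail (51 to 88 mm) 6 mm thick, middle 10 mm. On the middle a pale 12-hole tube rack, 110 mm long, 38 mm wide, z 10 to 48 mm, centred at x -5 mm. Starts in the holder, origin over the holder's, aligned.
- grip (a point): Point on the tube rack's middle (carrier x -5 mm), 40 mm above the plate's underside, 8 mm below the rack's top: grasp here across the 38 mm width (carrier's y). Axes as carrier.
- toe (a point): Middle of the bottom edge of the plate's toe tip (front end). Axes as carrier.
- tail (a point): Middle of the bottom edge of the plate's tail tip (rear end). Axes as carrier.
- tray: Fixed flat steel tray, 230 mm (x) x 140 mm (y) outside, rim 12 mm high and 3 mm thick, floor 3 mm thick. Origin: centre of its underside.
- beaker: Loose 50 ml glass beaker, 46 mm wide, 57 mm tall, a bystander. Origin: centre of its underside.
- bottle: Loose amber bottle with a white cap, 57 mm wide, 114 mm tall, a bystander. Origin: centre of its underside.
- dish: Loose closed petri dish, 58 mm wide, 15 mm tall, a bystander. Origin: centre of its underside.

How it is judged:
By the outcome, as a careful person would: the job done as asked, in the order asked, and still so for the second after the job is handed in, with the robot touching nothing.
It also fails if it takes over 72 s, if anything falls off the work surface, if the arm or the gripper's body presses on something with over 40 N, if the wrist force passes 120 N, or if a joint passes its speed limit or range.

ROBOT

A 6-joint arm with a two-finger parallel gripper is mounted at the origin on a cart in front of the work surface, level with it; the furniture and walls round the work are solid. World frame = base frame: x ahead of the robot, y to its left, z up, the work surface at z = 0. Lengths are in m, angles in rad, forces in N, time in s.
With the tool pointing down it reaches from about 0.35 to 0.725 m from the base axis. Payload 6 kg.
Tool frame: the origin (TCP) lies at the very end of the fingers, on their centre line; the grasp point (between the pads) lies 19 mm behind it (manip.hold_point_z is the distance from the TCP to the grasp point, in m); x points along the fingers, y is the direction in which the jaws open and shut, and the axes are right-handed (so a half turn about x gives the same grasp; the last joint's range is limited). The gripper opens to 85 mm and grips with 20 to 120 N. Pads are 22 mm wide; open, the fingers measure 114 mm over their backs; the gripper's body (76 mm by 85 mm) begins 54 mm behind the grasp point. The pads swing forward as they close: fully open they stand 13 mm farther back than shut.
Start: joints at [1.473, 0.04, 0.085, 0, -1.615, -0.334], TCP at [0.251, 0.545, 0.231] pointing down, gripper open.
Joint ranges: [-2.56, 2.56], [-1.29, 2.01], [-1.08, 1.49], [-3.29, 1.98], [-2.81, -0.18], [-2.99, 2.99]. Speed limits (rad/s): [2.57, 2.57, 3.01, 3.14, 3.14, 3.14].

INTERFACE

Orientations are given as a unit quaternion [x, y, z, w].
In Python, from station import manip, viewer, close_job, finder gives the robot as it stands.
- The arm moves only by the tool servo_tool, never from a script. Its argument "motion" is a list of rows, each an object with "hand": the opening in per cent of the stroke, from 0 (shut) to 100 (fully open); "slide": the shift along the tool's x, y, z in cm, a list of three; "twist": the turn, a rotation vector about the tool's x, y, z in rad, a list of three. A call has 1 to 8 rows; each row shifts and turns the commanded pose from where the row before left it, along the tool's axes as they then stand; what a row does not reach is not made up. A row lasts 1/8 s, in which the tool goes at most 62.5 mm and 10.7 degrees, less where a joint would pass 70% of its speed; a pose out of reach is approached as far as the arm can. A call with a gripper value outside its range is refused whole. The fingers move at their own pace and stop on an object; "force" is the grip in N (left out, the last holds). Time passes only in rows, so rows that do not move let the fingers close. It gives the time, the measured TCP pose, the force and the opening at its end, in the units of the state.
- manip.get_state(): the state, without advancing time (a new reading comes with each control period).
- viewer.grab_frame(name): name is "side" or "top"; returns a dict with "img" (480x640x3 uint8, red, green, blue), "z_map" (480x640 float32, m along the optical axis (not along the pixel's ray), 0 where there is no reading), "vertical_fov" (degrees; the focal length in pixels is half the picture's height over the tangent of half this angle, whatever the lens; pixels are square), "cx", "cy" (the principal point, pixels), "k1" (the pictures are not rectified: a ray, as slopes to the right and down, at radius r is drawn at 1 + k1 r^2 times it, then the intrinsics apply), "extrinsics" (4x4, takes a point from world to camera coordinates). Camera axes: x right, y down, z forward; pixel columns grow to the right and rows downward; lengths in m; the calibration is good to about 2 mm. A picture is of the moment at which its call begins.
- close_job(): hands the job in, once; it reports no verdict.
Trained networks look in the newest picture that a camera, given by its name, has taken for a name from the list of things; names that differ only in an ending like _2 or _b are one class to them, and where a whole thing is asked for, a point or a joint stands for the part that bears it (a point fixed in the world has none). Each returns a list of dicts, best first, with "p" (0 to 1); they miss things now and then, are a little off and sometimes report something else, mostly with a low value. They report only what shows in the picture. A call takes as long as a camera call.
- finder.boxes_of(camera, target): "centre" ([x, y, z] in m, in world coordinates, good to about 4 mm: the middle of the surface that is visible of it).
The state is a dict: "t": time; "joints": joint angles; "dq": joint speeds; "tau": joint torques, N m; "position": TCP position; "tool_rot": TCP orientation; "wrist_force": force on the tool from outside, world axes, zero at the start; "torque": the same for the moment, N m; "finger_gap": opening from 0.0 (shut) to 1.0 (fully open).
Only numpy, scipy, OpenCV 4.12 (cv2) and the standard library are available. Lean on these libraries where they do the work, as an engineer would, in place of code of your own. Each camera call takes 0.05 s, during which the arm holds its last target.

## Working session

There is one attempt and no reset: what is moved stays moved. The work goes in short steps, Python scripts to look and compute and a tool call to move; the robot and the scene stay as the last step left them, time stands still between calls to the robot, and variables do not carry over. Pictures are saved under pics/ and viewed, and the job is handed in when it is done.

Besides the shell and the picture viewer there is one more tool, called after "Emit:" as name([rows], argument=value, ...), one row to a line, values as JSON. servo_tool: Moves the arm, as the interface text tells. Its arguments: {"type":"object","properties":{"motion":{"type":"array","items":{"type":"object","properties":{"hand":{"type":"number"},"slide":{"type":"array","items":{"type":"number"}},"twist":{"type":"array","items":{"type":"number"}}}}},"force":{"type":"number"}},"required":["motion"]}

```bash
mkdir -p pics; ls; cat > h.py <<'E'
import numpy as np, cv2
from station import manip, viewer, close_job, finder
def grab(n,save=None):
    f=viewer.grab_frame(n)
    if save: cv2.imwrite('pics/'+save, f['img'][:,:,::-1])
    return f
def K(f):
    h=f['img'].shape[0]; F=h/2/np.tan(np.radians(f['vertical_fov'])/2)
    return F
def world_map(f):
    F=K(f); H,W=f['z_map'].shape
    u,v=np.meshgrid(np.arange(W),np.arange(H))
    xd=(u-f['cx'])/F; yd=(v-f['cy'])/F
    x,y=xd.copy(),yd.copy()
    for _ in range(20):
        s=1+f['k1']*(x*x+y*y); x=xd/s;y=yd/s
    z=f['z_map']; P=np.stack([x*z,y*z,z],-1)
    E=np.array(f['extrinsics']); R,t=E[:3,:3],E[:3,3]
    return (P-t)@R
def proj(f,p):
    E=np.array(f['extrinsics']); c=E[:3,:3]@np.array(p)+E[:3,3]
    x,y=c[0]/c[2],c[1]/c[2]; s=1+f['k1']*(x*x+y*y); F=K(f)
    return F*x*s+f['cx'],F*y*s+f['cy']
E
python3 - <<'E'
from h import *
for n in('side','top'):
    f=grab(n,n+'0.png'); print(n,f['vertical_fov'],f['k1'],np.linalg.inv(f['extrinsics'])[:3,3].round(3))
    for o in('holder','carrier','tray','beaker','bottle','dish'):
        print(o,[(np.round(d['centre'],3).tolist(),round(d['p'],2)) for d in finder.boxes_of(n,o)][:3])
print(manip.get_state(), manip.hold_point_z)
E
```

```text
pics
side 46.996324448186826 0.03579389939113136 [ 0.361 -0.501  0.877]
holder [([0.557, -0.119, 0.02], 0.67)]
carrier [([0.516, -0.118, 0.02], 0.8)]
tray [([0.522, 0.189, 0.003], 0.93), ([0.559, -0.124, 0.017], 0.19), ([0.751, -0.093, 0.01], 0.19)]
beaker [([0.755, 0.032, 0.036], 0.57)]
bottle [([0.593, 0.338, 0.069], 0.95)]
dish [([0.753, -0.092, 0.012], 0.56), ([0.519, -0.125, 0.018], 0.47)]
top 46.97963722807877 -0.013246489909851023 [0.37  0.121 1.343]
holder [([0.559, -0.11, 0.02], 0.98)]
carrier [([0.515, -0.109, 0.015], 0.93)]
tray [([0.518, 0.191, 0.002], 0.82), ([0.763, 0.036, 0.026], 0.44)]
beaker [([0.762, 0.034, 0.024], 0.82)]
bottle [([0.587, 0.347, 0.079], 0.69)]
dish [([0.75, -0.092, 0.013], 0.58)]
{'t': 0.7, 'joints': array([ 1.47270396e+00,  4.01893933e-02,  8.48170616e-02,  5.31639014e-06,
       -1.61549258e+00, -3.33696139e-01]), 'dq': array([ 0.00089664, -0.00055177,  0.00061522,  0.0018852 ,  0.00025002,
       -0.00024545]), 'tau': array([ 4.30684177e-04, -3.67821729e+01,  3.47390592e+01,  6.93214417e+00,
       -8.79768049e-04,  2.51351260e-06]), 'position': array([0.25107612, 0.54492497, 0.23127766]), 'tool_rot': array([ 0.69069615, -0.15150107, -0.69068672, -0.15145335]), 'wrist_force': array([ 0.53742626, -0.40425874, -0.34154709]), 'torque': array([ 0.02809928,  0.02108551, -0.01264145]), 'finger_gap': 1.0015238447492887} 0.0187
```

View pics/side0.png

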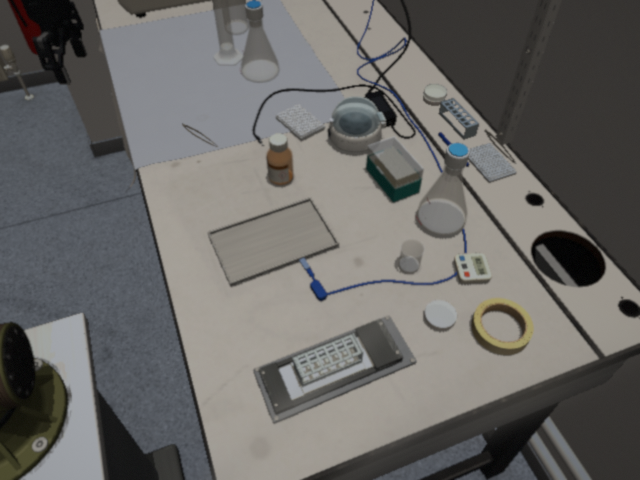

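View pics/top0.png

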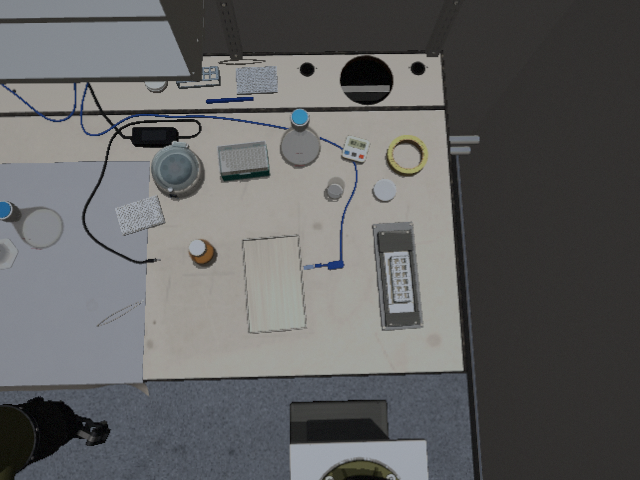

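Side view: the holder spans about (258,385) to (412,350) and the tray is centred near (272,240). In the top view the holder is at (398,275), with the larger rear block at the top (about +x world). Next I'll measure its pose from depth.

```bash
python3 - <<'E'
from h import *
for n in('top','side'):
    f=grab(n); P=world_map(f)
    m=(abs(P[...,0]-.55)<.2)&(abs(P[...,1]+.11)<.1)&(f['z_map']>0)
    def rep(lab,lo,hi,mm):
        s=mm&(P[...,2]>lo)&(P[...,2]<hi)
        s=cv2.morphologyEx(s.astype(np.uint8),cv2.MORPH_OPEN,np.ones((3,3)))
        k,l,st,_=cv2.connectedComponentsWithStats(s)
        for i in np.argsort(-st[1:,4])[:2]+1:
            q=P[l==i]; 
            if len(q)<40: continue
            r=cv2.minAreaRect((q[:,:2]*1000).astype(np.float32)); print(n,lab,len(q),np.round(r[0],1),np.round(r[1],1),round(r[2],1),'medz',np.round(np.median(q[:,2]),4))
    rep('racktop',.046,.064,m); rep('holder',.0045,.07,m)
    rep('frame',.017,.04,m)
    mt=(abs(P[...,0]-.52)<.14)&(abs(P[...,1]-.19)<.17)&(f['z_map']>0)
    rep('trayrim',.006,.03,mt)
    rep('trayfloor',-.003,.006,mt)
    img=f['img']; 
    c=(375,215,60,120) if n=='top' else (245,305,180,120)
    x,y,w,h=c; cv2.imwrite(f'pics/crop_{n}.png',cv2.resize(img[y:y+h,x:x+w],None,fx=4.4,fy=4.4,interpolation=cv2.INTER_CUBIC)[:,:,::-1])
E
```

```text
top racktop 55 [ 575.4 -108.3] [35.9  8.4] 89.6 medz 0.0569
top holder 4226 [ 538.2 -109.5] [261.9 101.5] 2.5 medz 0.0189
top holder 197 [736.3 -88.2] [26.4 56.1] 1.1 medz 0.0159
top frame 698 [ 619.5 -106.2] [51.7 83.3] 2.0 medz 0.0283
top frame 403 [ 430.8 -114.3] [31.  81.8] 2.6 medz 0.0217
top trayrim 166 [567.5  41.2] [33.  55.7] 31.8 medz 0.0157
top trayrim 45 [561.2 107.3] [21.9 10. ] 88.1 medz 0.014
top trayfloor 95 [551.3 301.4] [19.8 50.7] 67.7 medz 0.0001
top trayfloor 79 [636.9  95.7] [39.3 18.8] 17.0 medz -0.0001
side racktop 968 [ 524.  -112.4] [110.8  39.6] 2.1 medz 0.0545
side holder 8457 [ 537.2 -112. ] [262.8 102.8] 2.7 medz 0.0183
side holder 393 [735.7 -90.8] [55.7 28.1] 89.6 medz 0.0147
side frame 1341 [ 618.4 -107.9] [51.9 83.8] 2.5 medz 0.0271
side frame 924 [ 430.2 -116.7] [33.1 83.6] 2.3 medz 0.0205
side trayrim 548 [572.3  62.9] [ 72.  160.7] 38.5 medz 0.014
side trayrim 168 [592.2 338.7] [23.4 53.5] 73.8 medz 0.0181
side trayfloor 3854 [526.4 195.7] [225.1 132. ] 3.4 medz 0.0039
side trayfloor 457 [430.2  66.4] [52.4 95.1] 11.7 medz -0.0013
```

View pics/crop_side.png

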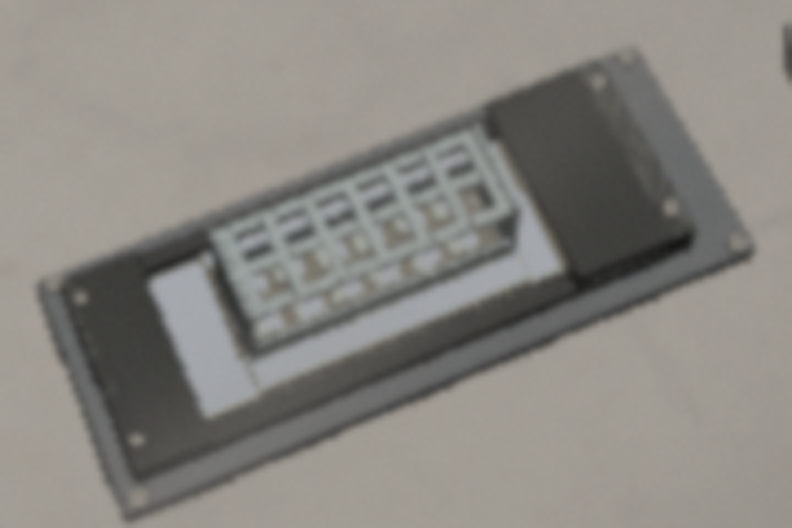

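View pics/crop_top.png

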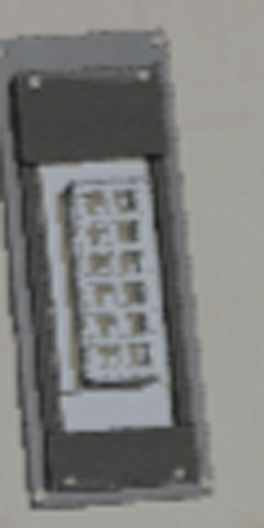

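```bash
python3 - <<'E'
from h import *
# c estimate: lay out height profile along holder x
o=np.array([.529,-.1115]);a=.044
ex=np.array([np.cos(a),np.sin(a)]);ey=np.array([-ex[1],ex[0]])
for n in('top','side'):
    f=grab(n);P=world_map(f);d=P[...,:2]-o;X=d@ex*1000;Y=d@ey*1000
    for lo in list(range(-128,-56,4))+list(range(48,148,4)):
        s=(X>=lo)&(X<lo+4)&(abs(Y)<15)&(f['z_map']>0)
        print(n,lo,np.round(np.percentile(P[...,2][s]*1000,[10,50,90]),1) if s.any() else None,f['img'][s].mean(0).round() if s.any() else '')
E
```

```text
top -128 [-3.3 -0.6  2.2] [161. 161. 156.]
top -124 [-4.4  2.8  9.3] [131. 131. 128.]
top -120 [ 6.3  8.7 13.4] [111. 113. 115.]
top -116 [ 8.5 13.4 23.6] [84. 86. 87.]
top -112 [19.5 22.4 24.7] [67. 68. 66.]
top -108 [18.4 21.3 24.8] [68. 69. 67.]
top -104 [16.5 21.  23.1] [69. 69. 67.]
top -100 [18.7 21.8 23.5] [68. 68. 66.]
top -96 [17.8 20.8 23.3] [67. 68. 65.]
top -92 [18.4 21.6 25.1] [66. 67. 65.]
top -88 [18.1 20.4 24.3] [66. 67. 65.]
top -84 [12.4 15.5 20. ] [117. 121. 125.]
top -80 [12.2 14.8 17. ] [159. 164. 172.]
top -76 [12.8 15.6 18.3] [161. 166. 174.]
top -72 [11.5 13.9 17.8] [160. 166. 174.]
top -68 [13.1 15.3 18. ] [160. 166. 173.]
top -64 [12.3 15.5 22. ] [135. 138. 141.]
top -60 [24.2 55.4 59.4] [101. 104. 106.]
top 48 [52.8 57.9 60. ] [135. 141. 146.]
top 52 None 
top 56 [11.9 15.5 19.2] [157. 162. 169.]
top 60 [11.4 16.3 19.4] [161. 166. 174.]
top 64 [14.  23.2 28.6] [104. 105. 104.]
top 68 [25.4 28.3 31.9] [67. 68. 65.]
top 72 [25.1 27.3 29.7] [67. 67. 65.]
top 76 [27.7 31.  32.5] [66. 67. 65.]
top 80 [24.7 28.  31.1] [66. 67. 65.]
top 84 [23.8 28.4 33.9] [66. 66
[... 1653 characters left out ...]
side 76 [25.1 26.7 28.5] [73. 72. 69.]
side 80 [25.2 26.8 28.5] [72. 71. 68.]
side 84 [25.4 27.4 29.3] [72. 71. 68.]
side 88 [26.  27.  29.3] [71. 70. 67.]
side 92 [25.5 27.2 29.3] [71. 70. 67.]
side 96 [25.4 27.2 29.2] [70. 70. 66.]
side 100 [26.  28.  29.5] [71. 70. 67.]
side 104 [25.1 26.9 28.5] [80. 79. 76.]
side 108 [25.3 26.8 28.6] [85. 84. 80.]
side 112 [24.5 27.5 29.1] [88. 88. 85.]
side 116 None 
side 120 [ 7.6  8.9 10.5] [99. 99. 98.]
side 124 [ 5.7  8.4 10.2] [106. 106. 107.]
side 128 [ 6.2  8.3 10.8] [106. 107. 107.]
side 132 [6.4 7.9 9.9] [106. 107. 107.]
side 136 [6.2 7.9 9.3] [115. 115. 113.]
side 140 [-2.7 -1.2 -0.8] [132. 129. 125.]
side 144 [-4.3 -2.7 -1. ] [153. 148. 142.]
```

```bash
cat > plan.py <<'E'
from h import *
from scipy.spatial.transform import Rotation as R
def st(): return manip.get_state()
def tgtR(yaw,tilt=0,flip=1):
    # tool x down, y = flip*carrier y ; tilt>0 nose(-x) up
    ex=np.array([np.cos(yaw),np.sin(yaw),0]);ey=np.array([-ex[1],ex[0],0])
    x=np.array([0,0,-1.]);y=flip*ey;z=np.cross(x,y)
    M=R.from_matrix(np.stack([x,y,z],1))
    return R.from_rotvec(ey*tilt)*M   # +rot about ey: ex-> -z ; so -x end goes up
def rel(s,p,Rt):
    R0=R.from_quat(s['tool_rot'])
    d=R0.inv().apply(np.array(p)-s['position'])*100
    return d.round(2),(R0.inv()*Rt).as_rotvec().round(4)
E
python3 - <<'E'
from plan import *
s=st();M=R.from_quat(s['tool_rot']).as_matrix();print(M.round(3),s['t'])
for fl in(1,-1): print(fl,rel(s,[.524,-.1117,.12],tgtR(.044,0,fl)))
E
```

```text
[[-0.    -0.419 -0.908]
 [-0.    -0.908  0.419]
 [-1.     0.     0.   ]] 0.9
1 (array([ 11.13,  48.21, -52.27]), array([ 2.6658, -0.    , -0.    ]))
-1 (array([ 11.13,  48.21, -52.27]), array([-0.4758,  0.    , -0.    ]))
```

Emit:
servo_tool([
  {"hand": 100,"slide": [0,3.44,-3.73],"twist": [0,0,0]},
  {"hand": 100,"slide": [0,3.44,-3.73],"twist": [0,0,0]},
  {"hand": 100,"slide": [0,3.44,-3.73],"twist": [0,0,0]},
  {"hand": 100,"slide": [0,3.44,-3.73],"twist": [0,0,0]},
  {"hand": 100,"slide": [0,3.44,-3.73],"twist": [0,0,0]},
  {"hand": 100,"slide": [0,3.44,-3.73],"twist": [0,0,0]},
  {"hand": 100,"slide": [0,3.44,-3.73],"twist": [0,0,0]},
])

```text
t: 1.78
position: [0.3878, 0.2154, 0.2316]
tool_rot: [0.691, -0.151, -0.691, -0.152]
wrist_force: [0.3, 0.6, -0.0]
finger_gap: 1.0
```

Emit:
servo_tool([
  {"hand": 100,"slide": [0.5,3.44,-3.73],"twist": [0,0,0]},
  {"hand": 100,"slide": [0.5,3.44,-3.73],"twist": [0,0,0]},
  {"hand": 100,"slide": [1,3.44,-3.73],"twist": [0,0,0]},
  {"hand": 100,"slide": [1,3.44,-3.73],"twist": [0,0,0]},
  {"hand": 100,"slide": [1,3.44,-3.73],"twist": [0,0,0]},
  {"hand": 100,"slide": [1,3.44,-3.73],"twist": [0,0,0]},
  {"hand": 100,"slide": [1,3.44,-3.73],"twist": [0,0,0]},
])

```text
t: 2.65
position: [0.5243, -0.1128, 0.1712]
tool_rot: [0.691, -0.151, -0.69, -0.152]
wrist_force: [0.9, 0.8, 1.4]
finger_gap: 1.004
```

Emit:
servo_tool([
  {"hand": 100,"slide": [0,0,0],"twist": [-0.12,0,0]},
  {"hand": 100,"slide": [0,0,0],"twist": [-0.12,0,0]},
  {"hand": 100,"slide": [0,0,0],"twist": [-0.12,0,0]},
  {"hand": 100,"slide": [0,0,0],"twist": [-0.116,0,0]},
  {"hand": 100,"slide": [0,0,0],"twist": [0,0,0]},
  {"hand": 100,"slide": [0,0,0],"twist": [0,0,0]},
])

```text
t: 3.4
position: [0.5238, -0.111, 0.1714]
tool_rot: [0.707, 0.015, -0.707, 0.015]
wrist_force: [-0.8, 0.5, 0.0]
finger_gap: 1.002
```

```bash
python3 - <<'E'
from plan import *
s=st();print(s)
print(rel(s,[.524,-.1117,.048-.0187],tgtR(.044,0,-1)))
grab('top','t1.png');grab('side','s1.png')
E
```

```text
{'t': 3.4, 'joints': array([ 1.67014142e-01, -1.31483336e-01, -1.89934001e-01,  7.92248898e-05,
       -1.51229673e+00,  1.44580619e+00]), 'dq': array([-0.00010053,  0.00011999,  0.00281717,  0.00049652,  0.00046416,
        0.00858141]), 'tau': array([-1.26194791e-02, -2.80506653e+01,  3.47179556e+01,  6.92807704e+00,
       -5.96587415e-04,  1.47707172e-02]), 'position': array([ 0.52378782, -0.11099806,  0.17135246]), 'tool_rot': array([ 0.70697184,  0.01483313, -0.70692947,  0.01488342]), 'wrist_force': array([-0.79920347,  0.48128361,  0.02630101]), 'torque': array([-0.00638915, -0.01567864, -0.0283646 ]), 'finger_gap': 1.00247669887916}
(array([14.21,  0.07, -0.02]), array([-0.002 , -0.0001, -0.0001]))
```

View crop.

```bash
python3 - <<'E'
import cv2,numpy as np
a=cv2.imread('pics/t1.png')[150:390,330:470];b=cv2.imread('pics/s1.png')[250:450,200:450]
a=cv2.resize(a,None,fx=2.4,fy=2.4);b=cv2.resize(b,(450,360))
c=np.zeros((576,800,3),np.uint8);c[:576,:336]=a;c[:360,340:790]=b;cv2.imwrite('pics/c1.png',c)
E
```

```text
(no output)
```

View pics/c1.png

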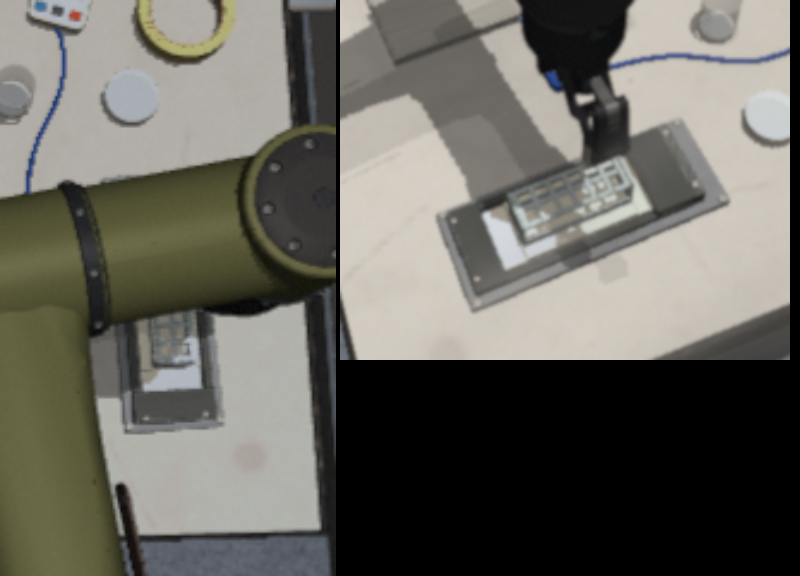

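The gripper is centred over the rack. I'll descend and close gently.

Emit:
servo_tool([
  {"hand": 100,"slide": [3,0,0]},
  {"hand": 100,"slide": [3,0.05,0]},
  {"hand": 100,"slide": [3,0,0]},
  {"hand": 100,"slide": [2.5,0,0]},
  {"hand": 100,"slide": [1.7,0,0]},
  {"hand": 100,"slide": [1,0,0]},
  {"hand": 100,"slide": [0,0,0]},
  {"hand": 100,"slide": [0,0,0]},
], force=20)

```text
invalid input
```

Emit:
servo_tool([
  {"hand": 60,"slide": [0,0,0]},
  {"hand": 60,"slide": [0,0,0]},
  {"hand": 52,"slide": [0,0,0]},
  {"hand": 52,"slide": [0,0,0]},
], force=20)

```text
invalid input
```

```bash
python3 - <<'E'
from plan import *
s=st();print(s['t'],s['position'],s['wrist_force'],s['finger_gap'])
grab('side','s2.png')
b=cv2.imread('pics/s2.png')[290:420,230:430];cv2.imwrite('pics/s2c.png',cv2.resize(b,None,fx=4,fy=4,interpolation=2))
E
```

```text
3.5 [ 0.52378544 -0.11101427  0.17134434] [-0.27523319 -0.21588198  0.44023613] 0.9999338604453529
```

View pics/s2c.png

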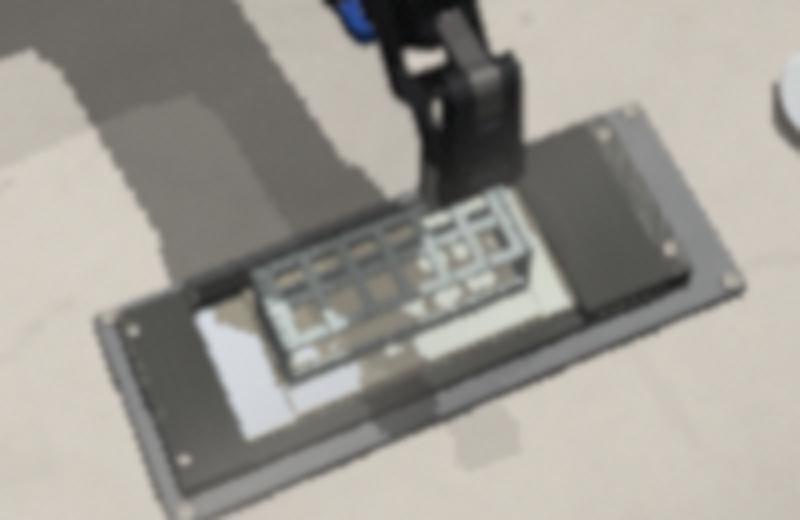

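Both calls were refused, apparently because each row needs a twist. The arm hasn't moved.

Emit:
servo_tool([
  {"hand": 100,"slide": [3,0,0],"twist": [0,0,0]},
  {"hand": 100,"slide": [3,0.05,0],"twist": [0,0,0]},
  {"hand": 100,"slide": [3,0,0],"twist": [0,0,0]},
  {"hand": 100,"slide": [2.5,0,0],"twist": [0,0,0]},
  {"hand": 100,"slide": [1.7,0,0],"twist": [0,0,0]},
  {"hand": 100,"slide": [1,0,0],"twist": [0,0,0]},
  {"hand": 100,"slide": [0,0,0],"twist": [0,0,0]},
  {"hand": 100,"slide": [0,0,0],"twist": [0,0,0]},
], force=20)

```text
t: 4.55
position: [0.5245, -0.1116, 0.0304]
tool_rot: [0.707, 0.016, -0.706, 0.016]
wrist_force: [0.1, 1.2, -0.2]
finger_gap: 0.999
```

Emit:
servo_tool([
  {"hand": 60,"slide": [0,0,0],"twist": [0,0,0]},
  {"hand": 60,"slide": [0,0,0],"twist": [0,0,0]},
  {"hand": 52,"slide": [0,0,0],"twist": [0,0,0]},
  {"hand": 52,"slide": [0,0,0],"twist": [0,0,0]},
], force=20)

```text
t: 5.05
position: [0.5238, -0.1115, 0.0294]
tool_rot: [0.707, 0.016, -0.707, 0.016]
wrist_force: [0.3, 0.4, 0.1]
finger_gap: 0.521
```

```bash
python3 - <<'E'
from plan import *
s=st();print(s['t'],s['position'],s['wrist_force'],s['finger_gap'])
grab('side','s2.png')
b=cv2.imread('pics/s2.png')[290:420,230:430];cv2.imwrite('pics/s2c.png',cv2.resize(b,None,fx=4,fy=4,interpolation=2))
E
```

```text
5.05 [ 0.52381573 -0.11152554  0.02936844] [0.26554363 0.3898605  0.08962274] 0.5206113433233638
```

View pics/s2c.png

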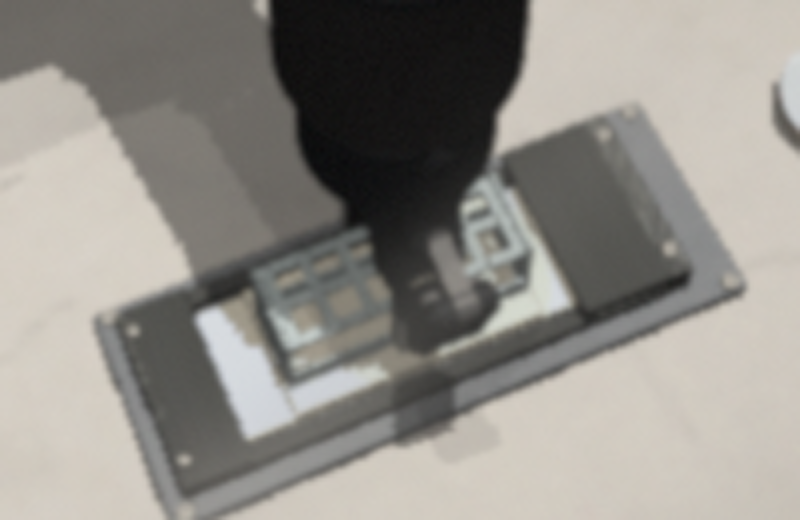

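The fingers straddle the rack, so I'll close gently and watch the lateral force.

Emit:
servo_tool([
  {"hand": 47,"slide": [0,0,0],"twist": [0,0,0]},
  {"hand": 45,"slide": [0,0,0],"twist": [0,0,0]},
  {"hand": 42,"slide": [0,0,0],"twist": [0,0,0]},
  {"hand": 40,"slide": [0,0,0],"twist": [0,0,0]},
], force=20)

```text
t: 5.6
position: [0.5238, -0.1115, 0.0294]
tool_rot: [0.707, 0.016, -0.707, 0.016]
wrist_force: [-0.8, 0.3, 0.4]
finger_gap: 0.433
```

Emit:
servo_tool([
  {"hand": 20,"slide": [0,0,0],"twist": [0,0,0]},
  {"hand": 0,"slide": [0,0,0],"twist": [0,0,0]},
  {"hand": 0,"slide": [0,0,0],"twist": [0,0,0]},
  {"hand": 0,"slide": [0,0,0],"twist": [0,0,0]},
], force=70)

```text
t: 6.1
position: [0.524, -0.1115, 0.0297]
tool_rot: [0.707, 0.016, -0.707, 0.016]
wrist_force: [-1.6, 1.9, 4.7]
finger_gap: 0.417
```

```bash
python3 - <<'E'
from plan import *
s=st();print(s['t'],s['position'],s['wrist_force'],s['torque'],s['finger_gap'])
print(rel(s,[.5238,-.1115,.0294],tgtR(.044,0,-1)))
E
```

```text
6.1 [ 0.5239728  -0.11153344  0.02966454] [-1.6285396   1.94910011  4.67577635] [0.40172539 0.55758117 0.0393794 ] 0.4165770609423905
(array([ 0.03, -0.  ,  0.02]), array([ 0.0003, -0.0004, -0.0002]))
```

Emit:
servo_tool([
  {"hand": 0,"slide": [-0.04,0,0],"twist": [0,0,0]},
  {"hand": 0,"slide": [0,0,-0.05],"twist": [0,0,0]},
  {"hand": 0,"slide": [0,0,-0.05],"twist": [0,0,0]},
  {"hand": 0,"slide": [0,0,-0.05],"twist": [0,0,0]},
  {"hand": 0,"slide": [0,0,0],"twist": [0,0,0]},
])

```text
t: 6.72
position: [0.5247, -0.1117, 0.0296]
tool_rot: [-0.706, -0.015, 0.708, -0.016]
wrist_force: [-4.3, 1.1, 4.5]
finger_gap: 0.416
```

```bash
cat > q.py <<'E'
from plan import *
import sys
s=st()
a=.044;ex=np.array([np.cos(a),np.sin(a),0]);ey=np.array([-ex[1],ex[0],0])
d=s['position']-np.array([.5238,-.1115,.0294]);w=s['wrist_force']
rv=(R.from_quat(s['tool_rot'])*tgtR(.044,0,-1).inv()).as_rotvec()
print('t',s['t'],'dx,dy,dz mm',np.round([d@ex*1e3,d@ey*1e3,d[2]*1e3],2),'F ex,ey,z',np.round([w@ex,w@ey,w[2]],1),'T',np.round([s['torque']@ex,s['torque']@ey,s['torque'][2]],2),'tilt',np.round(rv@ey,4),'gap',round(s['finger_gap'],3))
E
python3 q.py
```

```text
t 6.725 dx,dy,dz mm [ 0.88 -0.21  0.23] F ex,ey,z [-4.3  1.3  4.5] T [0.35 1.33 0.01] tilt 0.0016 gap 0.416
```

Emit:
servo_tool([
  {"hand": 0,"slide": [-0.05,0,-0.05],"twist": [0,0,0]},
  {"hand": 0,"slide": [0,0,-0.05],"twist": [0,0,0]},
  {"hand": 0,"slide": [0,0,0],"twist": [0,0,0]},
])

```text
t: 7.1
position: [0.5261, -0.1115, 0.0297]
tool_rot: [-0.707, -0.016, 0.707, -0.016]
wrist_force: [-1.7, -0.9, 0.8]
finger_gap: 0.412
```

```bash
python3 q.py
```

```text
t 7.1 dx,dy,dz mm [ 2.29 -0.12  0.31] F ex,ey,z [-1.7 -0.8  0.8] T [-0.17  0.5   0.03] tilt 0.0007 gap 0.412
```

Emit:
servo_tool([
  {"hand": 0,"slide": [0,0,-0.05],"twist": [0,0,0]},
  {"hand": 0,"slide": [0,0,-0.05],"twist": [0,0,0]},
  {"hand": 0,"slide": [0,0,0],"twist": [0,0,0]},
])

```text
t: 7.48
position: [0.5273, -0.1112, 0.0298]
tool_rot: [-0.707, -0.016, 0.707, -0.016]
wrist_force: [0.5, -0.5, -1.9]
finger_gap: 0.414
```

```bash
python3 q.py
```

```text
t 7.475 dx,dy,dz mm [3.51 0.13 0.37] F ex,ey,z [ 0.4 -0.5 -1.9] T [-0.04 -0.03  0.02] tilt 0.0002 gap 0.414
```

Emit:
servo_tool([
  {"hand": 0,"slide": [0,0,-0.05],"twist": [0,0,0]},
  {"hand": 0,"slide": [0,0,0],"twist": [0,0,0]},
])

```text
t: 7.72
position: [0.5277, -0.1113, 0.03]
tool_rot: [-0.707, -0.016, 0.707, -0.016]
wrist_force: [-0.0, 0.3, -2.6]
finger_gap: 0.419
```

```bash
python3 q.py
```

```text
t 7.725 dx,dy,dz mm [3.95 0.07 0.56] F ex,ey,z [-0.   0.3 -2.6] T [ 0.02 -0.02 -0.02] tilt 0.0003 gap 0.419
```

Emit:
servo_tool([
  {"hand": 0,"slide": [0,0,-0.05],"twist": [0,0,0]},
  {"hand": 0,"slide": [0,0,0],"twist": [0,0,0]},
])

```text
t: 7.98
position: [0.5281, -0.1113, 0.0301]
tool_rot: [-0.707, -0.016, 0.707, -0.016]
wrist_force: [-0.9, 0.3, -2.5]
finger_gap: 0.417
```

Emit:
servo_tool([
  {"hand": 0,"slide": [0,0,-0.05],"twist": [0,0,0]},
  {"hand": 0,"slide": [0,0,0],"twist": [0,0,0]},
])

```text
t: 8.22
position: [0.5285, -0.1113, 0.0301]
tool_rot: [-0.707, -0.016, 0.707, -0.016]
wrist_force: [-3.3, -0.3, -3.0]
finger_gap: 0.415
```

```bash
python3 q.py
```

```text
t 8.225 dx,dy,dz mm [ 4.66 -0.05  0.72] F ex,ey,z [-3.3 -0.2 -3. ] T [0.14 1.04 0.04] tilt 0.0009 gap 0.415
```

Emit:
servo_tool([
  {"hand": 0,"slide": [0,0,-0.05],"twist": [0,0,0]},
  {"hand": 0,"slide": [0,0,-0.05],"twist": [0,0,0]},
  {"hand": 0,"slide": [0,0,0],"twist": [0,0,0]},
])

```text
t: 8.6
position: [0.5289, -0.1114, 0.03]
tool_rot: [-0.706, -0.015, 0.708, -0.016]
wrist_force: [-6.1, -0.1, -0.4]
finger_gap: 0.413
```

```bash
python3 q.py
```

```text
t 8.6 dx,dy,dz mm [ 5.14 -0.14  0.59] F ex,ey,z [-6.1  0.2 -0.4] T [ 0.36  1.97 -0.  ] tilt 0.0022 gap 0.413
```

Emit:
servo_tool([
  {"hand": 0,"slide": [0,0,-0.05],"twist": [0,0,0]},
  {"hand": 0,"slide": [0,0,0],"twist": [0,0,0]},
])

```text
t: 8.85
position: [0.5292, -0.1114, 0.03]
tool_rot: [-0.706, -0.016, 0.708, -0.016]
wrist_force: [-7.9, 1.1, -0.0]
finger_gap: 0.412
```

```bash
python3 q.py
```

```text
t 8.85 dx,dy,dz mm [ 5.38 -0.15  0.56] F ex,ey,z [-7.9  1.4 -0. ] T [0.32 2.36 0.08] tilt 0.0028 gap 0.412
```

Emit:
servo_tool([
  {"hand": 0,"slide": [0,0,-0.05],"twist": [0,0,0]},
  {"hand": 0,"slide": [0,0,-0.05],"twist": [0,0,0]},
  {"hand": 0,"slide": [0,0,0],"twist": [0,0,0]},
])

```text
t: 9.22
position: [0.5295, -0.1114, 0.0298]
tool_rot: [-0.705, -0.015, 0.708, -0.016]
wrist_force: [-10.6, 0.6, 1.6]
finger_gap: 0.413
```

```bash
python3 q.py
```

```text
t 9.225 dx,dy,dz mm [ 5.7  -0.18  0.4 ] F ex,ey,z [-10.6   1.1   1.6] T [0.53 3.24 0.12] tilt 0.0044 gap 0.413
```

Emit:
servo_tool([
  {"hand": 0,"slide": [0,0,-0.05],"twist": [0,0,0]},
  {"hand": 0,"slide": [0,0,-0.03],"twist": [0,0,0]},
  {"hand": 0,"slide": [0,0,0],"twist": [0,0,0]},
])

```text
t: 9.6
position: [0.5297, -0.1115, 0.0297]
tool_rot: [-0.705, -0.015, 0.709, -0.016]
wrist_force: [-12.6, 1.4, 3.1]
finger_gap: 0.416
```

```bash
python3 - <<'E'
exec(open('q.py').read())
grab('side','s3.png');grab('top','t3.png')
b=cv2.imread('pics/s3.png')[290:420,230:430];cv2.imwrite('pics/s3c.png',cv2.resize(b,None,fx=4,fy=4,interpolation=2))
exec(open('q.py').read())
E
```

```text
t 9.6 dx,dy,dz mm [ 5.91 -0.25  0.31] F ex,ey,z [-12.5   1.9   3.1] T [0.66 4.07 0.09] tilt 0.0058 gap 0.416
t 9.7 dx,dy,dz mm [ 5.92 -0.25  0.31] F ex,ey,z [-12.    1.1   2.2] T [0.65 4.03 0.15] tilt 0.0057 gap 0.418
```

View pics/s3c.png

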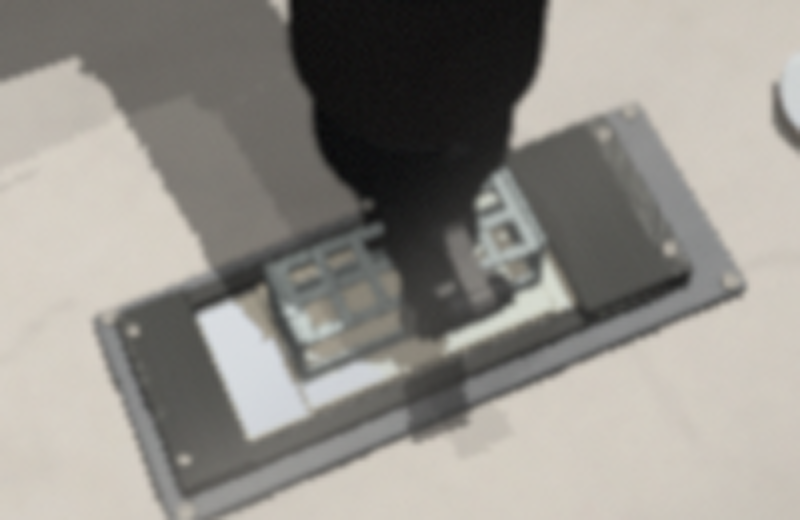

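The buffer has yielded: about 12.5 N, with contact felt near 4.2 mm of travel. I'll add a slight extra push, then tilt about the tail's upper edge in small steps.

Emit:
servo_tool([
  {"hand": 0,"slide": [-0.03,0,-0.04],"twist": [0,0,0]},
  {"hand": 0,"slide": [0,0,0],"twist": [0,0,0]},
])

```text
t: 9.95
position: [0.5299, -0.1115, 0.0299]
tool_rot: [-0.705, -0.015, 0.709, -0.016]
wrist_force: [-12.6, 0.8, 2.8]
finger_gap: 0.417
```

```bash
python3 q.py
```

```text
t 9.95 dx,dy,dz mm [ 6.13 -0.24  0.52] F ex,ey,z [-12.6   1.3   2.8] T [0.71 4.17 0.12] tilt 0.0062 gap 0.417
```

Emit:
servo_tool([
  {"hand": 0,"slide": [-0.186,0,-0.031],"twist": [0,-0.02,0]},
  {"hand": 0,"slide": [0,0,0],"twist": [0,0,0]},
])

```text
t: 10.2
position: [0.5305, -0.1115, 0.032]
tool_rot: [-0.698, -0.015, 0.716, -0.016]
wrist_force: [-13.6, 0.3, 3.7]
finger_gap: 0.418
```

```bash
python3 q.py
```

```text
t 10.2 dx,dy,dz mm [ 6.72 -0.27  2.6 ] F ex,ey,z [-13.5   0.9   3.7] T [0.6  4.02 0.08] tilt 0.0261 gap 0.418
```

Emit:
servo_tool([
  {"hand": 0,"slide": [-0.21,0,-0.03],"twist": [0,-0.02,0]},
  {"hand": 0,"slide": [0,0,0],"twist": [0,0,0]},
])

```text
t: 10.45
position: [0.531, -0.1115, 0.0342]
tool_rot: [-0.691, -0.015, 0.723, -0.016]
wrist_force: [-12.3, 1.7, 3.0]
finger_gap: 0.416
```

```bash
python3 - <<'E'
exec(open('q.py').read())
grab('side','s4.png')
b=cv2.imread('pics/s4.png')[290:420,230:430];cv2.imwrite('pics/s4c.png',cv2.resize(b,None,fx=4,fy=4,interpolation=2))
E
```

```text
t 10.45 dx,dy,dz mm [ 7.21 -0.28  4.76] F ex,ey,z [-12.2   2.2   3. ] T [0.57 3.83 0.08] tilt 0.0459 gap 0.416
```

View pics/s4c.png

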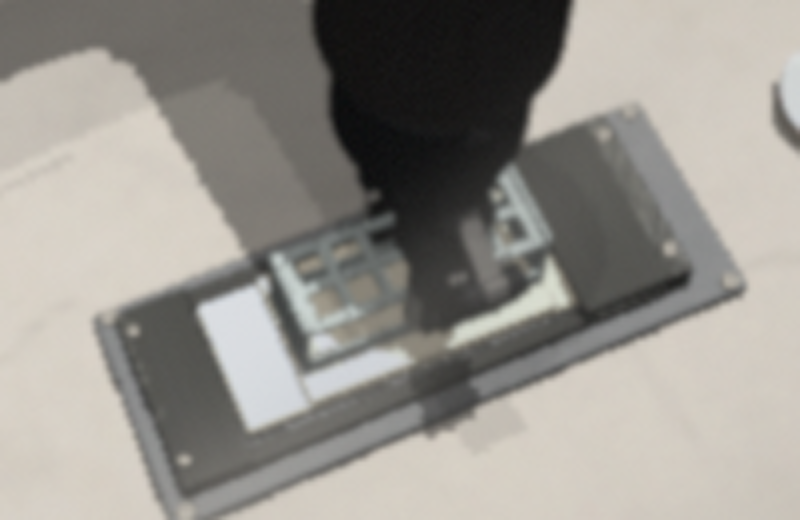

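The toe is coming up past the lip edge and there is no downward load on the tool. I'll keep tilting.

Emit:
servo_tool([
  {"hand": 0,"slide": [-0.2,0,-0.03],"twist": [0,-0.02,0]},
  {"hand": 0,"slide": [-0.2,0,-0.025],"twist": [0,-0.02,0]},
  {"hand": 0,"slide": [0,0,0],"twist": [0,0,0]},
])

```text
t: 10.88
position: [0.5321, -0.1114, 0.0383]
tool_rot: [-0.676, -0.015, 0.736, -0.016]
wrist_force: [-11.1, 1.3, 2.4]
finger_gap: 0.42
```

```bash
python3 q.py
```

```text
t 10.875 dx,dy,dz mm [ 8.26 -0.27  8.87] F ex,ey,z [-11.    1.8   2.4] T [0.48 3.44 0.1 ] tilt 0.0853 gap 0.42
```

Emit:
servo_tool([
  {"hand": 0,"slide": [-0.2,0,-0.02],"twist": [0,-0.02,0]},
  {"hand": 0,"slide": [-0.19,0,-0.01],"twist": [0,-0.02,0]},
  {"hand": 0,"slide": [0,0,0],"twist": [0,0,0]},
])

```text
t: 11.25
position: [0.533, -0.1114, 0.0422]
tool_rot: [-0.662, -0.014, 0.75, -0.017]
wrist_force: [-11.6, 1.0, 1.9]
finger_gap: 0.416
```

```bash
python3 - <<'E'
exec(open('q.py').read())
grab('side','s5.png')
b=cv2.imread('pics/s5.png')[290:420,230:430];cv2.imwrite('pics/s5c.png',cv2.resize(b,None,fx=4,fy=4,interpolation=2))
E
```

```text
t 11.25 dx,dy,dz mm [ 9.24 -0.27 12.85] F ex,ey,z [-11.6   1.5   1.9] T [0.42 2.94 0.02] tilt 0.1246 gap 0.416
```

View pics/s5c.png

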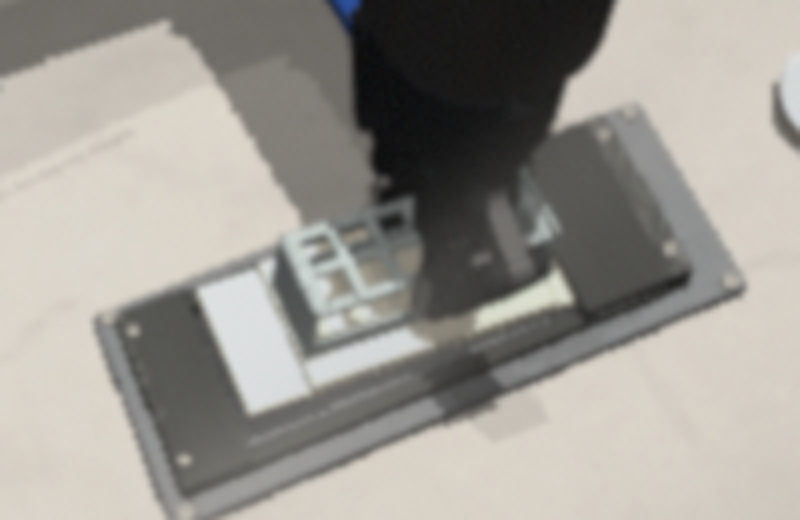

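Emit:
servo_tool([
  {"hand": 0,"slide": [-0.03,0,0.15],"twist": [0,0,0]},
  {"hand": 0,"slide": [-0.02,0,0.2],"twist": [0,0,0]},
  {"hand": 0,"slide": [0,0,0],"twist": [0,0,0]},
])

```text
t: 11.68
position: [0.5315, -0.1112, 0.0433]
tool_rot: [-0.664, -0.015, 0.748, -0.017]
wrist_force: [-0.7, -0.3, -3.2]
finger_gap: 0.42
```

```bash
cat > meas.py <<'E'
from h import *
def surf(f=None):
    f=f or grab('side');P=world_map(f)
    o=np.array([.529,-.1115]);a=.044
    ex=np.array([np.cos(a),np.sin(a)]);ey=np.array([-ex[1],ex[0]])
    d=P[...,:2]-o;X=d@ex*1000;Y=d@ey*1000
    for lo in range(-100,-56,4):
        s=(X>=lo)&(X<lo+4)&(abs(Y)<24)&(f['z_map']>0)
        if s.any(): print(lo,np.round(np.percentile(P[...,2][s]*1000,[10,50,90]),1),f['img'][s].mean().round())
E
python3 - <<'E'
exec(open('q.py').read())
from meas import *
surf()
E
```

```text
t 11.675 dx,dy,dz mm [ 7.67 -0.02 13.85] F ex,ey,z [-0.7 -0.3 -3.2] T [0.04 0.04 0.05] tilt 0.1191 gap 0.42
-100 [18.9 20.4 21.8] 89.0
-96 [18.5 20.3 21.8] 88.0
-92 [18.4 20.6 22.3] 88.0
-88 [18.7 20.4 21.9] 86.0
-84 [ 8.2 36.3 40. ] 151.0
-80 [ 7.5 38.4 40. ] 203.0
-76 [34.9 38.1 40.1] 210.0
-72 [35.1 37.4 39.7] 212.0
-68 [34.  37.1 39.3] 211.0
-64 [34.1 36.6 38.6] 211.0
-60 [33.9 36.  38.2] 204.0
```

Emit:
servo_tool([
  {"hand": 0,"slide": [0.12,0,0],"twist": [0,0,0]},
  {"hand": 0,"slide": [0,0,0.4],"twist": [0,0,0]},
  {"hand": 0,"slide": [0,0,0.4],"twist": [0,0,0]},
  {"hand": 0,"slide": [0,0,0.4],"twist": [0,0,0]},
])

```text
t: 12.22
position: [0.519, -0.1117, 0.0437]
tool_rot: [-0.664, -0.015, 0.748, -0.017]
wrist_force: [-1.0, 0.0, -3.4]
finger_gap: 0.41
```

```bash
python3 q.py
```

```text
t 12.225 dx,dy,dz mm [-4.77 -0.03 14.29] F ex,ey,z [-1.   0.1 -3.4] T [-0.01 -0.49 -0.03] tilt 0.1193 gap 0.41
```

Emit:
servo_tool([
  {"hand": 0,"slide": [0,0,0.5],"twist": [0,0,0]},
  {"hand": 0,"slide": [0,0,0.5],"twist": [0,0,0]},
  {"hand": 0,"slide": [0,0,0.5],"twist": [0,0,0]},
  {"hand": 0,"slide": [0,0,0.5],"twist": [0,0,0]},
  {"hand": 0,"slide": [0,0,0.5],"twist": [0,0,0]},
  {"hand": 0,"slide": [0,0,0.2],"twist": [0,0,0]},
])

```text
t: 12.98
position: [0.4921, -0.1129, 0.0468]
tool_rot: [-0.663, -0.015, 0.748, -0.017]
wrist_force: [-0.4, 0.1, -3.7]
finger_gap: 0.415
```

```bash
python3 - <<'E'
exec(open('q.py').read())
grab('side','s6.png')
b=cv2.imread('pics/s6.png')[280:420,230:430];cv2.imwrite('pics/s6c.png',cv2.resize(b,None,fx=4,fy=4,interpolation=2))
E
```

```text
t 12.975 dx,dy,dz mm [-31.75  -0.05  17.41] F ex,ey,z [-0.4  0.1 -3.7] T [ 0.   -0.44 -0.02] tilt 0.1198 gap 0.415
```

View pics/s6c.png

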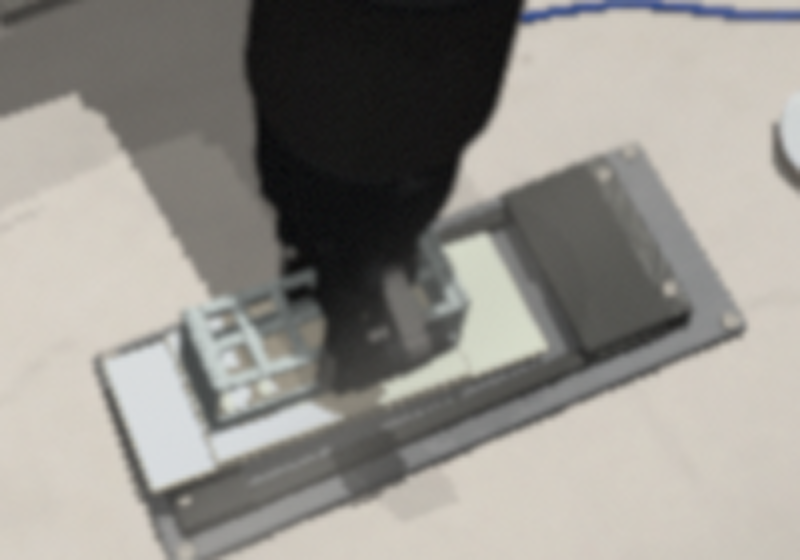

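The tail is clear: there's a visible gap between its end near (530,300) and the keeper edge near (575,340). I'll lift and level, then locate the tray precisely.

Emit:
servo_tool([
  {"hand": 0,"slide": [-1,0,0.12],"twist": [0,0,0]},
  {"hand": 0,"slide": [-2,0,0.24],"twist": [0,0,0]},
  {"hand": 0,"slide": [-3,0,0.36],"twist": [0,0,0]},
  {"hand": 0,"slide": [-2,0,0.24],"twist": [0,0,0]},
  {"hand": 0,"slide": [-1,0,0.12],"twist": [0,0.06,0]},
  {"hand": 0,"slide": [0,0,0],"twist": [0,0.06,0]},
  {"hand": 0,"slide": [0,0,0],"twist": [0,0,0]},
  {"hand": 0,"slide": [0,0,0],"twist": [0,0,0]},
])

```text
t: 14.02
position: [0.4924, -0.1129, 0.1376]
tool_rot: [-0.707, -0.016, 0.707, -0.016]
wrist_force: [-0.3, 0.7, -2.4]
finger_gap: 0.418
```

```bash
python3 - <<'E'
exec(open('q.py').read())
f=grab('side','s7.png');P=world_map(f)
# tray corners
t=cv2.imread('pics/side0.png')[180:300,190:360];cv2.imwrite('pics/trayc.png',cv2.resize(t,None,fx=4.5,fy=4.5,interpolation=2))
t=cv2.imread('pics/top0.png')[225:345,230:320];cv2.imwrite('pics/trayt.png',cv2.resize(t,None,fx=5,fy=5,interpolation=2))
E
```

```text
t 14.025 dx,dy,dz mm [-3.1440e+01 -3.0000e-02  1.0818e+02] F ex,ey,z [-0.3  0.7 -2.4] T [ 0.04 -0.04  0.04] tilt 0.0009 gap 0.418
```

View pics/s7.png

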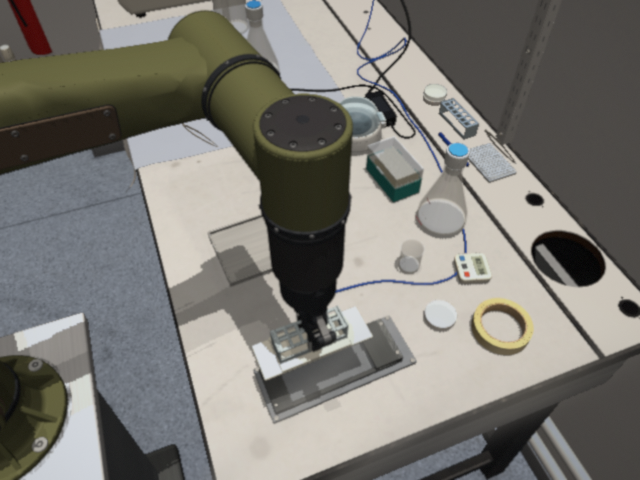

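View pics/trayc.png

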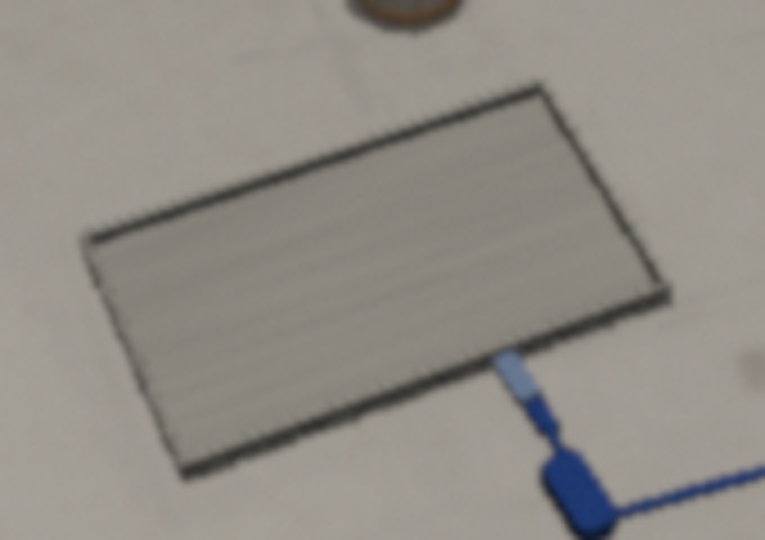

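View pics/trayt.png

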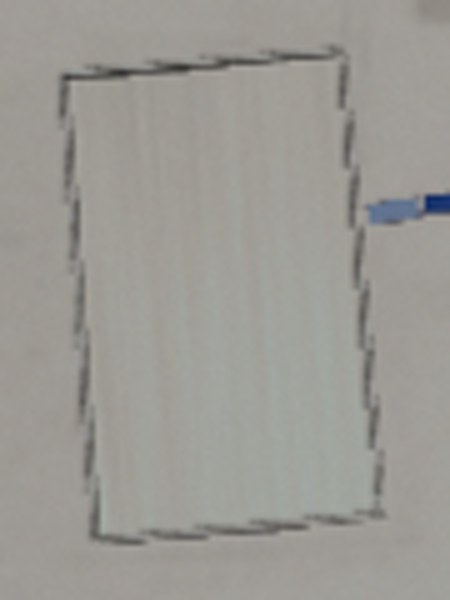

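Tray corners in the side crop are at about (87,237), (540,85), (668,290) and (185,470). In the top crop they're at (63,73), (343,50), (380,516) and (95,540). The rack is held level above the holder, and I'll project the corners onto the rim plane.

```bash
python3 - <<'E'
from plan import *
def ray(f,u,v,z):
    F=K(f);k=np.array([[F,0,f['cx']],[0,F,f['cy']],[0,0,1]])
    xd=(u-f['cx'])/F;yd=(v-f['cy'])/F;x,y=xd,yd
    for _ in range(30):
        s=1+f['k1']*(x*x+y*y);x=xd/s;y=yd/s
    E=np.array(f['extrinsics']);Rm,t=E[:3,:3],E[:3,3];c=-Rm.T@t;d=Rm.T@np.array([x,y,1])
    return c+d*(z-c[2])/d[2]
cr={'side':(4.5,190,180,[(87,237),(540,85),(668,290),(185,470)]),'top':(5,230,225,[(63,73),(343,50),(380,516),(95,540)])}
for n,(s,x0,y0,c) in cr.items():
    f=grab(n);q=np.array([ray(f,(u+.5)/s-.5+x0,(v+.5)/s-.5+y0,.012)[:2] for u,v in c])*1000
    print(n,q.round(1).tolist(),q.mean(0).round(1),[np.round(np.linalg.norm(q[i]-q[(i+1)%4]),1) for i in range(4)],np.round(cv2.minAreaRect(q.astype(np.float32)),1) if 0 else cv2.minAreaRect(q.astype(np.float32)))
    # rack hold: rack top & plate heights
    P=world_map(f);m=(abs(P[...,0]-.49)<.14)&(abs(P[...,1]+.11)<.09)&(P[...,2]>.09)&(P[...,2]<.14)
    if n=='side':
        col=f['img'].astype(int);w=m&(col.min(-1)>120)
        a=.044;ex=np.array([np.cos(a),np.sin(a)]);X=(P[...,:2]-s*0)@ex*1000
        Q=P[w];xx=Q[:,:2]@ex*1000;hh=Q[:,2]*1000
        for lo in range(390,600,10):
            k=(xx>=lo)&(xx<lo+10)
            if k.sum()>5: print(lo,k.sum(),np.percentile(hh[k],[10,50,90]).round(1))
print(st()['position'])
E
```

```text
side [[407.9, 249.6], [631.1, 263.8], [640.6, 126.4], [415.6, 110.7]] [523.8 187.6] [np.float64(223.7), np.float64(137.7), np.float64(225.6), np.float64(139.1)] ((523.2913818359375, 187.84536743164062), (225.6077423095703, 139.0665283203125), 3.955625057220459)
400 177 [120.2 121.8 123.4]
410 247 [120.3 122.  123.9]
420 245 [120.2 122.  123.8]
430 98 [121.2 125.3 128. ]
440 134 [124.2 126.1 128.7]
450 102 [124.  125.9 127.5]
460 48 [124.2 125.8 127.5]
470 31 [124.6 125.9 127.1]
490 41 [123.8 125.7 127.8]
500 44 [124.  125.5 127.5]
510 47 [123.6 125.3 127.2]
520 89 [124.1 126.  128.8]
530 127 [124.4 126.3 135.7]
540 80 [119.6 122.2 127.1]
550 182 [120.4 122.  123.7]
560 215 [120.2 121.8 123.4]
570 214 [120.  121.8 123.7]
top [[633.9, 268.2], [642.5, 130.8], [415.4, 117.5], [407.3, 253.1]] [524.8 192.4] [np.float64(137.7), np.float64(227.5), np.float64(135.9), np.float64(227.0)] ((524.6356201171875, 192.375), (227.5013427734375, 137.66114807128906), 3.591161012649536)
[ 0.4924694  -0.11293217  0.13705029]
```

```bash
python3 - <<'E'
from plan import *
print(rel(st(),[.519,.1897,.10],tgtR(.066,0,-1)))
E
```

```text
(array([  3.69, -30.12,  -3.99]), array([-0.0219,  0.0014, -0.0002]))
```

Emit:
servo_tool([
  {"hand": 0,"slide": [0,-1.5,-0.3],"twist": [-0.01,0,0]},
  {"hand": 0,"slide": [0,-3.5,-0.45],"twist": [-0.012,0,0]},
  {"hand": 0,"slide": [0,-4.5,-0.6],"twist": [0,0,0]},
  {"hand": 0,"slide": [0,-5,-0.7],"twist": [0,0,0]},
  {"hand": 0,"slide": [0,-5,-0.6],"twist": [0,0,0]},
  {"hand": 0,"slide": [0,-4.5,-0.5],"twist": [0,0,0]},
  {"hand": 0,"slide": [0,-3.5,-0.4],"twist": [0,0,0]},
  {"hand": 0,"slide": [0,-1.8,-0.3],"twist": [0,0,0]},
])

```text
t: 15.18
position: [0.5118, 0.1842, 0.1369]
tool_rot: [-0.706, -0.024, 0.707, -0.024]
wrist_force: [0.6, -0.5, -3.3]
finger_gap: 0.414
```

Emit:
servo_tool([
  {"hand": 0,"slide": [1,0,0],"twist": [0,0,0]},
  {"hand": 0,"slide": [2,0,0],"twist": [0,0,0]},
  {"hand": 0,"slide": [2,0,0],"twist": [0,0,0]},
  {"hand": 0,"slide": [2,0,0],"twist": [0,0,0]},
  {"hand": 0,"slide": [1,0,0],"twist": [0,0,0]},
  {"hand": 0,"slide": [0,0,0],"twist": [0,0,0]},
  {"hand": 0,"slide": [0,0,0],"twist": [0,0,0]},
])

```text
t: 16.05
position: [0.5126, 0.1819, 0.0581]
tool_rot: [0.707, 0.023, -0.706, 0.023]
wrist_force: [0.4, 0.1, -3.2]
finger_gap: 0.419
```

```bash
python3 - <<'E'
from plan import *
s=st();print(s['t'],s['position'],s['wrist_force'],s['torque'],rel(s,[.519,.1897,.0243],tgtR(.066,0,-1)))
f=grab('side','s8.png');P=world_map(f)
m=(abs(P[...,0]-.52)<.11)&(abs(P[...,1]-.19)<.065)&(f['z_map']>0)&(f['img'].min(-1)>120)
Q=P[m]
for lo in range(400,640,15):
    k=(Q[:,0]*1000>=lo)&(Q[:,0]*1000<lo+15)
    if k.sum()>5: print(lo,k.sum(),(np.percentile(Q[k,2],[10,50,90])*1000).round(1))
E
```

```text
16.05 [0.51264293 0.18185584 0.05813173] [ 0.40598032  0.05284698 -3.1782554 ] [-0.04915779 -0.06411131 -0.00475323] (array([ 3.38, -0.74, -0.68]), array([-0.    , -0.0012,  0.0003]))
400 85 [-1.8  5.9 13.9]
415 283 [2.4 4.3 6.4]
430 282 [ 3.4 42.  45. ]
445 210 [ 3.  42.3 45.3]
460 171 [ 3.2 46.1 85.5]
475 113 [ 2.8  5.4 48.6]
490 47 [ 3.   5.3 47. ]
520 97 [ 2.5  5.  48.5]
535 158 [ 2.9 45.4 82.5]
550 233 [ 3.1 47.6 85.2]
565 187 [ 3.3 42.3 83.4]
580 253 [ 3.4 42.6 45.1]
595 232 [ 2.4 40.5 44.5]
610 243 [2.  3.9 6.6]
625 104 [2.1 4.  6.7]
```

View pics/s8.png

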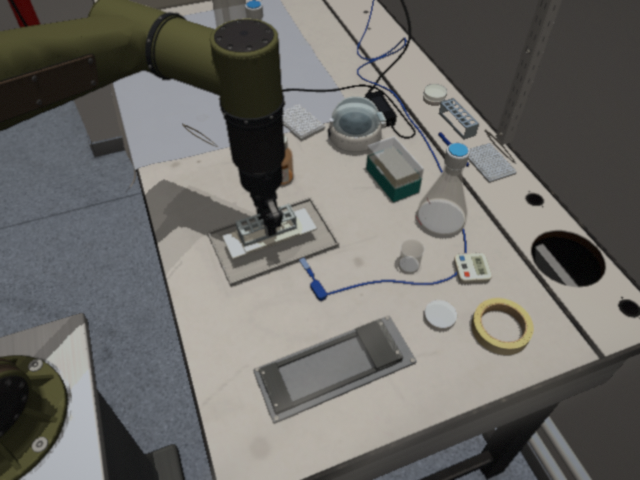

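The rack is level above the tray and the holder is empty. I'll centre it, then lower in small steps until it touches.

Emit:
servo_tool([
  {"hand": 0,"slide": [0.5,-0.4,-0.35],"twist": [0,0,0]},
  {"hand": 0,"slide": [0.8,-0.34,-0.33],"twist": [0,0,0]},
  {"hand": 0,"slide": [0.8,0,0],"twist": [0,0,0]},
  {"hand": 0,"slide": [0.6,0,0],"twist": [0,0,0]},
  {"hand": 0,"slide": [0.3,0,0],"twist": [0,0,0]},
  {"hand": 0,"slide": [0,0,0],"twist": [0,0,0]},
  {"hand": 0,"slide": [0,0,0],"twist": [0,0,0]},
])

```text
t: 16.98
position: [0.5187, 0.1898, 0.0277]
tool_rot: [0.707, 0.023, -0.707, 0.023]
wrist_force: [0.2, -0.2, -3.3]
finger_gap: 0.414
```

Emit:
servo_tool([
  {"hand": 0,"slide": [0.1,0,0],"twist": [0,0,0]},
  {"hand": 0,"slide": [0.05,0,0],"twist": [0,0,0]},
  {"hand": 0,"slide": [0,0,0],"twist": [0,0,0]},
])

```text
t: 17.35
position: [0.5184, 0.1897, 0.0258]
tool_rot: [-0.707, -0.023, 0.707, -0.023]
wrist_force: [-0.1, 0.0, -3.9]
finger_gap: 0.415
```

Emit:
servo_tool([
  {"hand": 0,"slide": [0.05,0,0],"twist": [0,0,0]},
  {"hand": 0,"slide": [0.05,0,0],"twist": [0,0,0]},
  {"hand": 0,"slide": [0,0,0],"twist": [0,0,0]},
])

```text
t: 17.73
position: [0.5185, 0.1897, 0.0248]
tool_rot: [-0.707, -0.023, 0.707, -0.023]
wrist_force: [0.3, -0.1, -4.5]
finger_gap: 0.418
```

Emit:
servo_tool([
  {"hand": 0,"slide": [0.05,0,0],"twist": [0,0,0]},
  {"hand": 0,"slide": [0,0,0],"twist": [0,0,0]},
])

```text
t: 17.98
position: [0.5186, 0.1898, 0.0247]
tool_rot: [0.707, 0.023, -0.707, 0.023]
wrist_force: [-1.3, -1.2, 0.3]
finger_gap: 0.417
```

Emit:
servo_tool([
  {"hand": 0,"slide": [0.05,0,0],"twist": [0,0,0]},
  {"hand": 0,"slide": [0,0,0],"twist": [0,0,0]},
])

```text
t: 18.23
position: [0.5187, 0.1898, 0.0247]
tool_rot: [0.707, 0.023, -0.706, 0.023]
wrist_force: [-4.9, -1.4, 5.3]
finger_gap: 0.419
```

It's down. I'll relieve the press, then open gently. The pads swing back as they open, so I'll only open to 65%.

Emit:
servo_tool([
  {"hand": 0,"slide": [-0.07,0,0],"twist": [0,0,0]},
  {"hand": 0,"slide": [0,0,0],"twist": [0,0,0]},
], force=20)

```text
t: 18.48
position: [0.5187, 0.1898, 0.0247]
tool_rot: [0.707, 0.023, -0.707, 0.023]
wrist_force: [-1.8, -1.2, 3.4]
finger_gap: 0.418
```

Emit:
servo_tool([
  {"hand": 46,"slide": [0,0,0],"twist": [0,0,0]},
  {"hand": 50,"slide": [0,0,0],"twist": [0,0,0]},
  {"hand": 58,"slide": [0,0,0],"twist": [0,0,0]},
  {"hand": 65,"slide": [0,0,0],"twist": [0,0,0]},
  {"hand": 65,"slide": [0,0,0],"twist": [0,0,0]},
])

```text
t: 19.1
position: [0.5185, 0.1897, 0.0245]
tool_rot: [0.707, 0.023, -0.707, 0.023]
wrist_force: [-0.3, -0.3, -0.3]
finger_gap: 0.649
```

Emit:
servo_tool([
  {"hand": 65,"slide": [-0.5,0,0],"twist": [0,0,0]},
  {"hand": 65,"slide": [-1,0,0],"twist": [0,0,0]},
  {"hand": 65,"slide": [-2,0,0],"twist": [0,0,0]},
  {"hand": 65,"slide": [-3,0,0],"twist": [0,0,0]},
  {"hand": 65,"slide": [-4,0,0],"twist": [0,0,0]},
  {"hand": 65,"slide": [-4,0,0],"twist": [0,0,0]},
  {"hand": 65,"slide": [-2,0,0],"twist": [0,0,0]},
  {"hand": 65,"slide": [0,0,0],"twist": [0,0,0]},
])

```text
t: 20.1
position: [0.519, 0.1902, 0.1912]
tool_rot: [0.708, 0.024, -0.706, 0.023]
wrist_force: [-0.5, 0.0, 0.4]
finger_gap: 0.649
```

```bash
python3 - <<'E'
from plan import *
s=st();print(s['t'],s['position'],s['wrist_force'],s['finger_gap'])
f=grab('side','s9.png');P=world_map(f)
a=.066;ex=np.array([np.cos(a),np.sin(a)]);ey=np.array([-ex[1],ex[0]]);d=P[...,:2]-np.array([.524,.190]);X=d@ex*1000;Y=d@ey*1000
for lo in range(-120,120,10):
    k=(X>=lo)&(X<lo+10)&(abs(Y)<26)&(f['z_map']>0)&(P[...,2]<.1)
    if k.sum()>5: print(lo,(np.percentile(P[...,2][k],[10,50,90])*1000).round(1),f['img'][k].mean().round())
f2=grab('top')
for n in ('side','top'):
  for o in('carrier','beaker','bottle','dish'): print(n,o,[(np.round(q['centre'],3).tolist(),round(q['p'],2)) for q in finder.boxes_of(n,o)][:2])
E
```

```text
20.1 [0.51895846 0.19017317 0.19119692] [-0.47919689  0.01491395  0.35290558] 0.6487014302459388
-120 [-2.8 -0.2 13.4] 133.0
-110 [1.9 4.4 6.4] 141.0
-100 [2.1 3.6 6.1] 141.0
-90 [ 3.2  9.4 11.3] 167.0
-80 [ 7.4  9.8 11.7] 177.0
-70 [ 8.1 10.3 12.4] 149.0
-60 [13.8 37.7 52.4] 108.0
-50 [12.3 18.7 50.2] 117.0
-40 [13.1 23.1 51.7] 108.0
-30 [13.  22.6 51.7] 90.0
-20 [13.3 19.  51.3] 85.0
-10 [12.8 21.3 51. ] 93.0
0 [12.9 20.5 51.1] 119.0
10 [12.9 22.9 51.3] 127.0
20 [13.3 21.6 51.3] 128.0
30 [12.1 20.1 50.5] 130.0
40 [13.4 29.2 52.2] 114.0
50 [ 8.1 10.2 12.5] 170.0
60 [ 8.1 10.2 12.1] 176.0
70 [ 8.   9.8 11.9] 180.0
80 [ 7.6  9.8 12.1] 173.0
90 [1.8 4.2 6.4] 143.0
100 [2.3 4.3 5.7] 141.0
110 [ 2.9  7.6 13.6] 115.0
side carrier [([0.6, 0.337, 0.067], 0.69), ([0.52, 0.182, 0.016], 0.67)]
side beaker [([0.75, 0.032, 0.038], 0.86), ([0.55, -0.119, 0.015], 0.24)]
side bottle [([0.602, 0.336, 0.068], 0.84), ([0.551, -0.117, 0.021], 0.2)]
side dish [([0.752, -0.094, 0.011], 0.71)]
top carrier []
top beaker [([0.762, 0.034, 0.024], 0.74)]
top bottle [([0.6, 0.356, 0.113], 0.86)]
top dish [([0.751, -0.093, 0.013], 0.97), ([0.476, 0.184, 0.008], 0.64)]
```

View pics/s9.png

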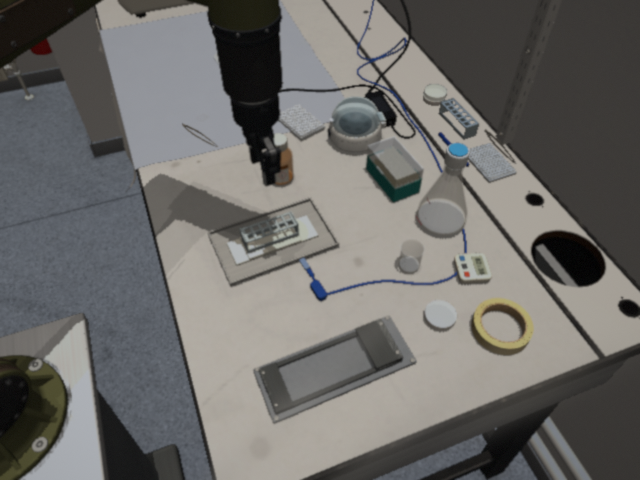

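The rack is flat in the tray: toe and tail tops are both at 9.8 mm and the floor is at about 4 mm. The bystanders are in place, and the gripper is well clear and carrying no load.

```bash
python3 -c "
from h import *
a=cv2.imread('pics/side0.png').astype(int);b=cv2.imread('pics/s9.png').astype(int)
d=abs(a-b).mean(-1)
for n,(x,y) in dict(bottle_base=(287,178),bottle_low=(282,183),beaker=(410,257),dish=(440,315)).items(): print(n,d[y-6:y+7,x-6:x+7].mean().round(1))
close_job()"
```

```text
bottle_base 6.0
bottle_low 6.7
beaker 8.9
dish 11.5
the job is handed in; nothing more can be done
```

The rack is out of its holder and lying flat in the middle of the tray floor. I handed the job in at about 20 s of the 72 s allowed.

- **Push back:** I gripped the rack across its width and pushed it back. The buffer began to yield after about 4 mm, and I stopped at roughly 12.5 N.
- **Tilt:** I tilted the front up about 0.12 rad in small steps, with the tail still under the keeper. The highest force I read while tilting was 13.6 N. After easing the push, I measured the toe about 13 mm above the lip.
- **Draw out:** I drew the rack out along its own length. The force stayed at about the rack's own weight, so there was no sign of it touching the holder.
- **Set down:** I lowered it in 0.5–1 mm steps until it touched, with a brief 5 N upward and 5 N sideways. I relieved most of that, released the rack and lifted clear.

**Last checks:**
- **Rack:** the toe and tail tops both measure 9.8 mm and the tray floor about 4 mm, so the rack is flat. It sits centred to within a few millimetres, and the gripper carries no load.
- **Beaker and dish:** the detectors place them within a few millimetres of where they started.
- **Bottle:** its reported position differed by about 9–16 mm from the start. The gripper partly hid it in that view, and it looks unmoved in the pictures.
- **Disagreement:** the detectors gave some false hits. For example, the side camera's best match for the rack was the bottle, and the top camera missed the rack. I relied on the depth readings and the pictures instead.
- **Weak check:** a last before/after picture comparison at the beaker, bottle and dish showed small differences (6–12 grey levels). I took these as lighting and shadow, but didn't follow them up.

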